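Put the banjo fitting away in the touch-lid parts box

ROBOT

A 7-joint arm with a two-finger parallel gripper is mounted at the origin on the work surface. World frame = base frame: x ahead of the robot, y to its left, z up, the work surface at z = 0. Lengths are in m, angles in rad, forces in N, time in s.
With the tool pointing down it reaches from about 0.425 to 0.95 m from the base axis. Payload 4.7 kg.
Tool frame: the origin (TCP) lies midway between the tips of the shut fingers; the grasp point (between the pads) lies 19 mm behind it; z points along the fingers, y is the direction in which the jaws open and shut (so a half turn about z gives the same grasp; the last joint's range is limited). The gripper opens to 85 mm and grips with 20 to 120 N. Pads are 22 mm wide; open, the fingers measure 114 mm over their backs; the gripper's body (76 mm by 85 mm) begins 54 mm behind the grasp point. The pads swing forward as they close: fully open they stand 13 mm farther back than shut.
Start: joints at [1.17, 0.469, -0.049, 1.532, 0.024, 1.141, -0.082], TCP at [0.245, -0.629, 0.231] pointing down, gripper open.
Joint ranges: [-2.59, 2.59], [-0.33, 1.99], [-1.39, 1.29], [0.1, 2.45], [-1.04, 4.18], [0.21, 1.99], [-2.66, 2.66]. Speed limits (rad/s): [2.57, 2.57, 3.14, 3.14, 3.14, 3.14, 3.14].

INTERFACE

Orientations are given as a unit quaternion [x, y, z, w].
In Python, from cell import ctrl gives the robot as it stands.
- The arm moves only by the shell command python3 -m creep 'ROWS' [FORCE]. ROWS is JSON, a list that holds one entry, the list of rows, each a list of 5 numbers: the shift along the tool's x, y, z each as a share of 0.25 m, from -1 to 1, then the turn about the tool's z as a share of 360 degrees, from -1 to 1, then the opening, from -1 (shut) to 1 (fully open). A call has 1 to 20 rows; each row is the pose to reach, as a shift and turn from the pose commanded when the call began, along the tool's axes at that moment, turning the shorter way round; what a row does not reach only later rows make up. A row lasts 1/8 s, in which the tool goes at most 62.5 mm and 10.7 degrees, less where a joint would pass 70% of its speed; a pose out of reach is approached as far as the arm can. A call with a number of a shift or a turn outside -1 to 1 is refused whole. A call with a gripper value outside its range is refused whole. The fingers move at their own pace and stop on an object; FORCE is the grip in N (left out, the last holds). Time passes only in rows, so rows that repeat a pose let the fingers close. It gives the time, the measured TCP pose, the force and the opening at its end, in the units of the state.
- ctrl.observe(): the state, without advancing time (a new reading comes with each control period).
- ctrl.get_image(name): name is "scene" or "side" or "wrist"; returns a dict with "image" (480x640x3 uint8, red, green, blue), "fx", "fy", "cx", "cy" (pixels), "origin" and "rotation" of the camera in the world; the wrist camera has in their place "T_tool_cam" (4x4, takes a point from camera to tool coordinates, whose origin is the TCP and whose axes are the flange's). Camera axes: x right, y down, z forward; pixel columns grow to the right and rows downward; lengths in m; the calibration is good to about 2 mm. A picture is of the moment at which its call begins: read the wrist's pose just before it. There is no depth.
- ctrl.sign_off(): hands the job in, once; it reports no verdict.
The state is a dict: "time_s": time; "joint_positions": joint angles; "dq": joint speeds; "tau": joint torques, N m; "tcp_pos": TCP position; "tool_rot": TCP orientation; "force": force on the tool from outside, world axes, zero at the start; "ft_torque": the same for the moment, N m; "opening": opening from 0.0 (shut) to 1.0 (fully open).
Only numpy, scipy, OpenCV 4.12 (cv2) and the standard library are available. Lean on these libraries where they do the work, as an engineer would, in place of code of your own. Each camera call takes 0.05 s, during which the arm holds its last target.

TASK

Put the brass banjo fitting, the one with the round eye, away in the parts box: press the lid's front tab so that its push-push catch lets go and the lid swings open, lower the fitting inside and let go of it there, then push the lid down again until the catch takes it and it stays shut by itself. Use a light hand: the catch clicks somewhere below the lid's rest and comes up against a firm stop just after, so feel for it and do not force it, and leave the other fittings where they lie.

Things in the scene. Friction and masses are not known exactly. Their poses are not given: they have to be found in the camera images.
- parts_box: grey-green enamelled steel parts box with a sprung lid, screwed to the bench; tub 140 (x) by 186 (y), shut lid's top 91 mm up. Origin: centre of the tub's underside, on the worktop. x points from the front (latch, robot's side) to the back (hinge), z up. Front and side rims 72 mm up, back wall 83 mm up
- box_floor (a point): middle of the box's inner floor (rubber, 6 mm above the worktop, 134 by 180 mm inside); axes as the box
- lid (a joint): lid angle about its hinge, rad: 0 shut on its catch, 1.85 fully open (a little past upright, leaning to the back), below 0 while pressed down past its rest. Springs always drive it open (damped, about 1 s for the swing) and hold it open: at the tab 6 N when nearly shut, 2 N when open. It must be pushed shut against them all the way
- lid_hinge (a point): middle of the lid's hinge axis, which runs along the box's y at x 70, z 88 mm of the box. The lid is a 3 mm sheet, its underside in the plane through the axis, 145 mm long and 197 mm wide, with a 60 mm wide tab that reaches 175 mm from the axis
- lid_tab (a point): where to press: middle of the tab at the lid's front edge, on the upper (outer) face, 158 mm from the hinge axis; moves with the lid
- latch (a point): push-push catch in the housing on the box's front (34 deep, 44 wide, top 74 mm up; point: middle of its top). Pressing the tab past the click and letting go frees the shut lid, or catches the open one at 0; each press changes over. The click lies 3 to 12 mm below the shut rest, unknown each time; 1 to 2 mm past it is a firm stop (the press takes 6 to 10 N, then climbs steeply). Over 30 N on box or lid damages it
- banjo_center (a point): brass banjo fitting lying flat: round eye (30 mm across, 14 thick, 15 mm hole) on a hexagonal neck (14 mm across flats, 26 long) ending in a 10 mm hose tail; 75 mm long, about 110 g. Point: middle of the neck, half-way up (7 mm); grip here, across the neck. x runs along the neck from the eye (centre at x -27 mm) to the tail (end at x +34 mm)
- nipple_center (a point): a bystander: galvanized hex pipe nipple lying on its side, 52 mm long, 24 mm across; point at its middle
- cap_center (a point): a bystander: chrome pipe cap, mouth down, 36 mm across, 26 mm high; point at its middle
- coupling_center (a point): a bystander: orange plastic pipe coupling standing on end, 40 mm across, 46 mm high; point at its middle
- hose_tail_center (a point): a bystander: straight brass hose tail with a hex and no eye, lying, 63 mm long, 19 mm across the hex; point at its middle
- elbow_center (a point): a bystander: copper 90 degree elbow lying flat, 47 mm over each leg, 28 mm high; point at its middle
- tee_center (a point): a bystander: galvanized pipe tee lying on its side, 66 mm long, 32 mm high; point at its middle
There are look-alikes about, which are no part of the job. Leave any black look-alike of the part that bears banjo_center alone.

How it is judged:
On the way, in this order (a step that is already met when the one before it is completed fails the run):
1. the catch has let go and the lid stands open (value of joint lid above 1.3 rad), for 0.2 s.
2. the banjo fitting is lowered below the rim of the box while still held (x of banjo_center in the frame of parts_box between -0.064 and 0.064 m and y of banjo_center in the frame of parts_box between -0.087 and 0.087 m and z of banjo_center in the frame of parts_box below 0.066 m and contact force between the fingers and banjo above 0.5 N), for 0.05 s.
At the end, for the whole second after the job is handed in: The banjo fitting lies at rest inside the box, its middle below 45 mm above the worktop, and the lid stays shut by itself on its catch, within 0.03 rad of 0 (x of banjo_center in the frame of parts_box between -0.064 and 0.064 m and y of banjo_center in the frame of parts_box between -0.087 and 0.087 m and z of banjo_center in the frame of parts_box below 0.045 m and linear speed of banjo below 0.03 m/s and value of joint lid between -0.03 and 0.03 rad and velocity of joint lid between -0.05 and 0.05 rad/s); the robot touches nothing.
It fails at once if more than 30 N on the parts box or its lid (contact force between any of the fingers, the arm and parts_box above 30 N).
It fails at once if one of the other fittings is moved by more than 30 mm (distance of any of nipple_center, cap_center, coupling_center, hose_tail_center, elbow_center, tee_center from where it was at the start of the episode above 0.03 m).
It also fails if it takes over 72 s, if anything falls off the work surface, if the arm or the gripper's body presses on something with over 40 N, if the wrist force passes 120 N, or if a joint passes its speed limit or range.

## Working session

There is one attempt and no reset: what is moved stays moved. The work goes in short steps, Python scripts to look and compute and a shell command to move; the robot and the scene stay as the last step left them, time stands still between calls to the robot, and variables do not carry over. Pictures are saved under pics/ and viewed, and the job is handed in when it is done.

```bash
ls; mkdir -p pics; cat > h.py <<'E'
import numpy as np,cv2
from cell import ctrl
from scipy.spatial.transform import Rotation as R
def snap(n,f):
    s=ctrl.observe(); d=ctrl.get_image(n); cv2.imwrite('pics/'+f+'.png',d['image'][:,:,::-1])
    if n=='wrist':
        T=np.eye(4);q=s['tool_rot'];T[:3,:3]=R.from_quat(q).as_matrix();T[:3,3]=s['tcp_pos']
        W=T@np.array(d['T_tool_cam']);d['origin']=W[:3,3];d['rotation']=W[:3,:3]
    d['rotation']=np.array(d['rotation']);d['origin']=np.array(d['origin'])
    np.savez('pics/'+f+'.npz',**{k:d[k] for k in('fx','fy','cx','cy','origin','rotation')})
    return d
def load(f): return np.load('pics/'+f+'.npz')
def ray(d,u,v):
    r=d['rotation']@np.array([(u-d['cx'])/d['fx'],(v-d['cy'])/d['fy'],1.]);return d['origin'],r
def onz(d,u,v,z):
    o,r=ray(d,u,v);return o+r*(z-o[2])/r[2]
def proj(d,p):
    c=d['rotation'].T@(np.array(p)-d['origin']);return np.array([d['fx']*c[0]/c[2]+d['cx'],d['fy']*c[1]/c[2]+d['cy']])
E
python3 - <<'E'
from h import *
for n in('scene','side','wrist'):
    d=snap(n,n+'0');print(n,d['origin'],d['rotation'][:,2],d['fx'])
print(ctrl.observe())
E
```

```text
picsTraceback (most recent call last):
  File "<stdin>", line 3, in <module>
IndexError: too many indices for array: array is 1-dimensional, but 2 were indexed
```

```bash
python3 - <<'E'
import re
s=open('h.py').read()
s=s.replace("d['rotation']=np.array(d['rotation']);","d['rotation']=np.array(d['rotation'])\n    if d['rotation'].size==4: d['rotation']=R.from_quat(d['rotation']).as_matrix()\n    ")
open('h.py','w').write(s)
E
python3 - <<'E'
from h import *
for n in('scene','side','wrist'):
    d=snap(n,n+'0');print(n,d['origin'],d['rotation'][:,2],d['fx'])
print(ctrl.observe())
E
```

```text
scene [ 0.90113032 -0.61481209  0.67905917] [-0.35683001  0.65735364 -0.66374583] 444.9403964341798
side [ 0.03855785 -0.51916955  0.50420089] [ 0.62654914  0.59131739 -0.50772032] 517.4928018265875
wrist [ 0.31470724 -0.60092977  0.37433036] [-0.27530537 -0.10494068 -0.95561206] 379.8695942773521
{'time_s': 0.2, 'joint_positions': array([ 1.1700791 ,  0.46910614, -0.04860682,  1.53321072,  0.02411192,
        1.14100108, -0.08228954]), 'dq': array([ 0.00036064, -0.0028957 ,  0.00174986, -0.00425365,  0.00030334,
        0.00125273, -0.00106621]), 'tau': array([ 5.39246739e-04, -5.10172498e+01, -4.66449489e-02, -2.37697935e+01,
        1.06218611e-02,  5.65797629e-03, -1.85176972e-06]), 'tcp_pos': array([ 0.24513509, -0.62854805,  0.23069215]), 'tool_rot': array([ 9.82764200e-01,  1.84862658e-01, -1.21578095e-04, -5.56653544e-04]), 'force': array([-0.30616377, -0.26843066,  0.35581574]), 'ft_torque': array([-0.00314625, -0.02587857,  0.02224778]), 'opening': 0.998786932402608}
```

View pics/scene0.png

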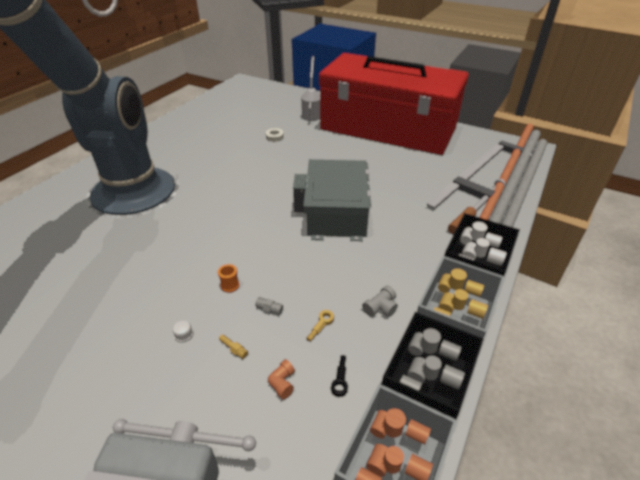

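View pics/side0.png

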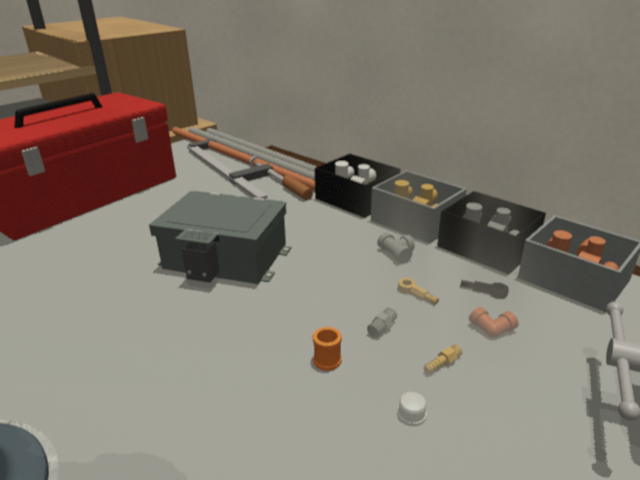

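View pics/wrist0.png

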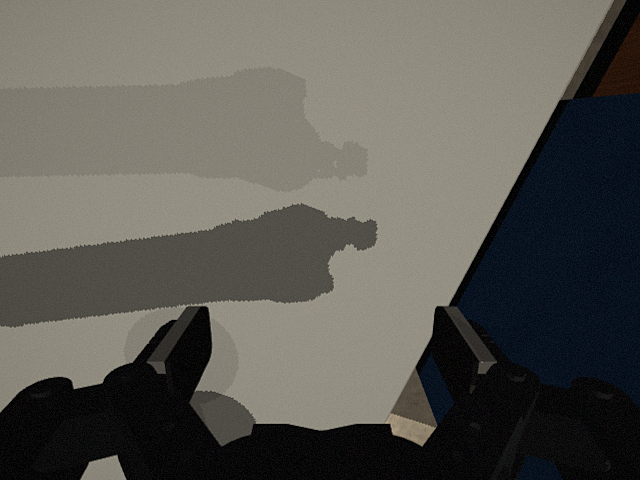

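```bash
python3 - <<'E'
import cv2,numpy as np
a=cv2.imread('pics/scene0.png');b=cv2.imread('pics/side0.png')
cv2.imwrite('pics/z1.png',np.hstack([cv2.resize(a[145:245,285:385],(400,400),interpolation=2),cv2.resize(a[295:395,285:385],(400,400),interpolation=2)]))
cv2.imwrite('pics/z2.png',np.vstack([cv2.resize(b[185:285,145:305],(480,300),interpolation=2),cv2.resize(b[240:340,380:540],(480,300),interpolation=2)]))
E
```

```text
(no output)
```

View pics/z1.png

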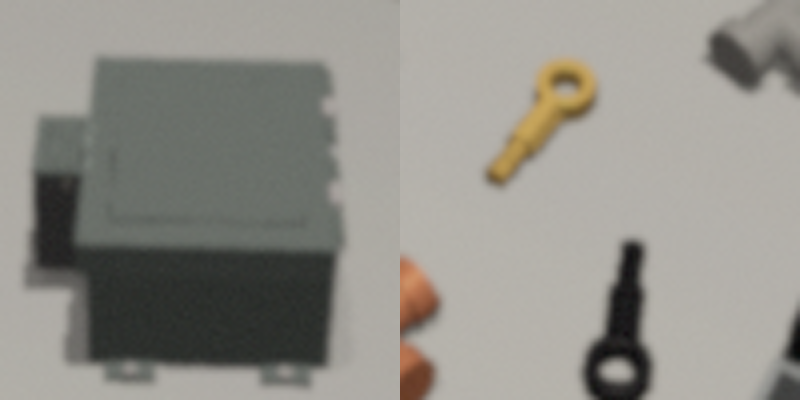

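View pics/z2.png

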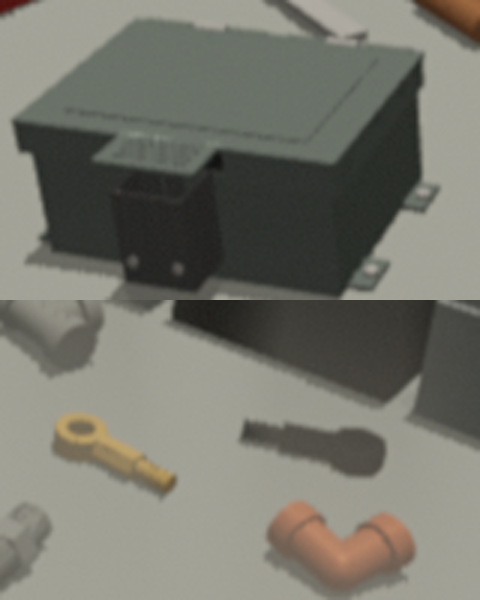

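```bash
python3 - <<'E'
from h import *
a=load('scene0');b=load('side0')
z=.091
L={'a':[(308.75,159.25),(303.75,206.75),(370.25,206.75),(366.25,161.25)],'b':[(149.7,225.3),(257.3,239.3),(286,202.7),(190.7,191)]}
P={}
for k,d in(('a',a),('b',b)):
    P[k]=np.array([onz(d,*p,z) for p in L[k]]);print(P[k].round(4).tolist())
# side order FL,FR,BR,BL ; scene FL(far),FR(near),BR,BL same
Q=(P['a']+P['b'])/2
# fit rigid: FL(-75,98.5) FR(-75,-98.5) ; back edge unknown
f=(Q[0]-Q[1])[:2];print('front len',np.linalg.norm(f))
y=f/np.linalg.norm(f)
for k in P:
    q=P[k]; print(k,'front yaw',np.degrees(np.arctan2(-(q[0]-q[1])[0],(q[0]-q[1])[1])),'len',np.linalg.norm(q[0]-q[1]), 'side yaw',[np.degrees(np.arctan2(*(q[i]-q[j])[1::-1])) for i,j in((3,0),(2,1))],[np.linalg.norm(q[i]-q[j]) for i,j in((3,0),(2,1))],'frontmid',(q[0]+q[1])/2)
T=np.array([(93,158),(193,175),(213,140)])/3+[145,185]
for t in T: print('tab',onz(b,*t,z).round(4))
# banjo: eye, tail
for d,e,t in((a,(285+166/4,295+87/4),(285+96/4,295+175/4)),(b,(380+80/3,240+(430-300)/3),(380+170/3,240+(482-300)/3))):
    E=onz(d,*e,.008);Tt=onz(d,*t,.006);print('eye',E.round(4),'tail',Tt.round(4),np.linalg.norm(E-Tt),np.degrees(np.arctan2(*(Tt-E)[1::-1])))
E
```

```text
[[0.4048, 0.227, 0.091], [0.4939, 0.0501, 0.091], [0.6214, 0.1201, 0.091], [0.5357, 0.2882, 0.091]]
[[0.4047, 0.2277, 0.091], [0.4951, 0.0538, 0.091], [0.6197, 0.1172, 0.091], [0.5336, 0.2934, 0.091]]
front len 0.197023555207124
a front yaw 26.741831769340553 len 0.19807844853288348 side yaw [np.float64(25.024997066791737), np.float64(28.771741623149342)] [np.float64(0.1444801230439939), np.float64(0.14544120052464093)] frontmid [0.4493634  0.13859189 0.091     ]
b front yaw 27.457835386511533 len 0.19597635385936524 side yaw [np.float64(27.032606167437347), np.float64(26.979116396707518)] [np.float64(0.14464163509720782), np.float64(0.13980328222141397)] frontmid [0.44991963 0.14070843 0.091     ]
tab [0.4104 0.1571 0.091 ]
tab [0.4355 0.1013 0.091 ]
tab [0.4663 0.1246 0.091 ]
eye [ 0.6505 -0.1352  0.008 ] tail [ 0.6458 -0.1941  0.006 ] 0.05914494723045822 -94.59839273515745
eye [ 0.6554 -0.132   0.008 ] tail [ 0.6496 -0.1941  0.006 ] 0.062383458226592914 -95.36135870226173
```

The scene view has three candidates:
- brass fitting with an eye at (320,324), side view (418,291)
- black look-alike with an eye at (340,375)
- straight brass hose tail, no eye, at (233,345)

The first is the target, because it is brass and has the round eye; the enlarged crops confirm this. The parts box has its tab on the robot's side, at about (197,235) in the side view.

```bash
cat >> h.py <<'E'
def to(x,y,z,az=None):
    s=ctrl.observe();M=R.from_quat(s['tool_rot']).as_matrix()
    d=M.T@(np.array([x,y,z])-s['tcp_pos'])/.25
    a=np.degrees(np.arctan2(M[1,0],M[0,0]));t=0
    if az is not None: t=-((az-a+180)%360-180)/360
    print('shares',d.round(3),'turn',round(t,4),'az now',round(a,2),'tcp',s['tcp_pos'].round(4))
C=np.array([.516,.1735]);yaw=np.radians(27.0)
def box(x,y=0):
    c,s=np.cos(yaw),np.sin(yaw);return C+np.array([c*x-s*y,s*x+c*y])
E
python3 - <<'E'
from h import *
to(.5,-.40,.25,70)
print(box(-.088))
E
python3 -m creep --help | head
```

```text
shares [ 1.282 -0.481 -0.077] turn -0.1353 az now 21.31 tcp [ 0.2451 -0.6285  0.2307]
[0.43759143 0.13354884]invalid input: not JSON, or not a number
```

```bash
python3 -m creep '[[[0.25,-0.1,-0.05,-0.03,-1],[0.5,-0.2,-0.08,-0.06,-1],[0.75,-0.3,-0.08,-0.08,-1],[1,-0.4,-0.08,-0.1,-1],[1,-0.48,-0.08,-0.13,-1],[1,-0.48,-0.08,-0.135,-1]]]'
python3 - <<'E'
from h import *
to(.58,-.15,.25,90)
to(.47,.10,.21,117)
E
```

```text
time_s: 0.95
tcp_pos: [0.4366, -0.4227, 0.2514]
tool_rot: [0.817, 0.576, 0.001, -0.0]
force: [0.1, -0.9, 0.9]
opening: 0.002
shares [1.22  0.173 0.008] turn -0.0546 az now 70.34 tcp [ 0.4366 -0.4227  0.2514]
shares [ 2.014 -0.577  0.169] turn -0.1296 az now 70.34 tcp [ 0.4366 -0.4227  0.2514]
```

```bash
python3 -m creep '[[[0.25,0.1,0,-0.03,-1],[0.5,0.1,0,-0.05,-1],[0.75,0.1,0.05,-0.08,-1],[1,0.0,0.1,-0.1,-1],[1,0.0,0.1,-0.13,-1],[1,0,0.1,-0.13,-1]]]'
python3 - <<'E'
from h import *
to(*box(-.09),.16,117)
E
```

```text
time_s: 1.7
tcp_pos: [0.5203, -0.1919, 0.2261]
tool_rot: [0.526, 0.851, -0.0, -0.0]
force: [-0.8, -1.0, 0.5]
opening: -0.001
shares [1.312 0.278 0.264] turn -0.0012 az now 116.57 tcp [ 0.5203 -0.1919  0.2261]
```

```bash
python3 -m creep '[[[0.25,0.05,0,0,-1],[0.5,0.1,0,0,-1],[0.75,0.2,0,0,-1],[1,0.278,0,0,-1],[1,0.278,0.2,0,-1],[1,0.278,0.2,0,-1]]]'
python3 - <<'E'
from h import *
to(*box(-.09),.125,117)
E
```

```text
time_s: 2.45
tcp_pos: [0.4686, 0.0614, 0.1741]
tool_rot: [0.526, 0.85, -0.002, -0.002]
force: [-0.5, -0.3, -0.2]
opening: -0.002
shares [0.313 0.011 0.197] turn -0.0014 az now 116.5 tcp [0.4686 0.0614 0.1741]
```

```bash
python3 -m creep '[[[0.2,0.005,0,0,-1],[0.313,0.011,0.1,0,-1],[0.313,0.011,0.195,0,-1],[0.313,0.011,0.195,0,-1],[0.313,0.011,0.195,0,-1]]]'
python3 - <<'E'
from h import *
to(*box(-.09),.091,117)
snap('wrist','w1');snap('side','s1')
E
```

```text
time_s: 3.08
tcp_pos: [0.4394, 0.1331, 0.1289]
tool_rot: [0.527, 0.85, 0.001, 0.001]
force: [0.2, 0.7, 0.2]
opening: -0.001
shares [ 0.005 -0.014  0.152] turn -0.0015 az now 116.46 tcp [0.4394 0.1331 0.1289]
```

View pics/s1.png

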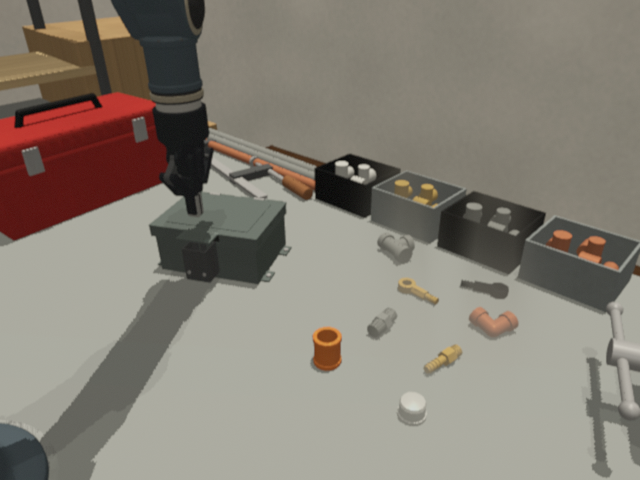

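View pics/w1.png

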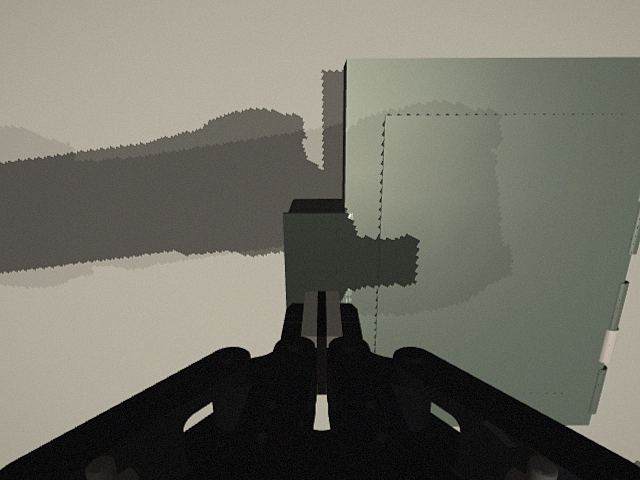

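The wrist view shows the shut fingertips at (322,300), above the tab, which spans columns 284–347. I'll press down gradually.

```bash
python3 -m creep '[[[0,-0.01,0.06,0,-1],[0,-0.014,0.12,0,-1],[0,-0.014,0.14,0,-1],[0,-0.014,0.14,0,-1]]]'
for i in 1 2 3; do python3 -m creep '[[[0,0,0.008,0,-1],[0,0,0.008,0,-1]]]'|egrep 'tcp|force';done
```

```text
time_s: 3.68
tcp_pos: [0.4337, 0.1325, 0.0919]
tool_rot: [0.525, 0.851, -0.001, -0.001]
force: [0.1, -0.2, 0.4]
opening: 0.002
tcp_pos: [0.4344, 0.1328, 0.0909]
force: [-2.7, -1.4, 4.7]
tcp_pos: [0.4344, 0.1329, 0.089]
force: [-2.6, -0.3, 5.1]
tcp_pos: [0.4344, 0.1329, 0.087]
force: [-2.5, -0.6, 6.6]
```

```bash
for i in 1 2; do python3 -m creep '[[[0,0,0.004,0,-1],[0,0,0.004,0,-1]]]'|egrep 'tcp|force';done
```

```text
tcp_pos: [0.4345, 0.1329, 0.0861]
force: [-2.0, -0.3, 5.7]
tcp_pos: [0.4345, 0.1329, 0.0851]
force: [-2.4, -0.9, 5.5]
```

```bash
for i in 1 2; do python3 -m creep '[[[0,0,0.004,0,-1],[0,0,0.004,0,-1]]]'|egrep 'tcp|force';done
```

```text
tcp_pos: [0.4345, 0.1329, 0.0841]
force: [-2.5, -1.3, 5.6]
tcp_pos: [0.4345, 0.133, 0.0831]
force: [-2.4, -0.3, 5.2]
```

```bash
for i in 1 2; do python3 -m creep '[[[0,0,0.004,0,-1],[0,0,0.004,0,-1]]]'|egrep 'tcp|force';done
```

```text
tcp_pos: [0.4346, 0.133, 0.0824]
force: [-3.3, -1.9, 8.4]
tcp_pos: [0.4347, 0.133, 0.082]
force: [-5.3, -1.9, 15.4]
```

```bash
python3 -m creep '[[[0,0,0.004,0,-1],[0,0,0.004,0,-1]]]'|egrep 'tcp|force'
```

```text
tcp_pos: [0.4347, 0.133, 0.0817]
force: [-6.8, -3.4, 23.2]
```

Force jumped from 5 to 23 N within about 1.5 mm, so this is the stop and the click is behind it. Letting go and lifting clear.

```bash
python3 -m creep '[[[0,0,-0.02,0,-1],[0,0,-0.15,0,-1],[0,0,-0.35,0,-1],[0,0,-0.5,0,-1],[0,0,-0.68,0,-1],[0,0,-0.7,0,-1],[0,0,-0.7,0,-1],[0,0,-0.7,0,-1],[0,0,-0.7,0,-1],[0,0,-0.7,0,-1],[0,0,-0.7,0,-1],[0,0,-0.7,0,-1]]]'
python3 - <<'E'
from h import *
snap('side','s2');snap('scene','c2')
E
```

```text
time_s: 7.68
tcp_pos: [0.4344, 0.1327, 0.2545]
tool_rot: [0.525, 0.851, -0.0, -0.0]
force: [0.8, -0.2, -0.4]
opening: 0.001
```

View pics/s2.png

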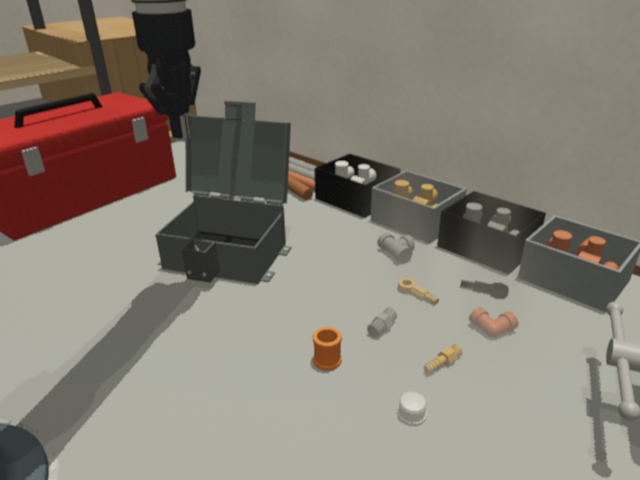

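View pics/c2.png

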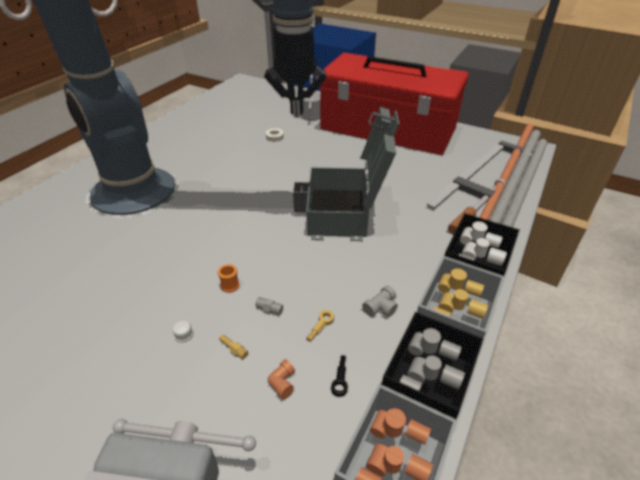

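The side and scene views show the lid standing open at (240,150) in the side view, with the fittings undisturbed. On to the banjo fitting.

```bash
python3 - <<'E'
from h import *
to(.6506,-.1605,.17,85)
E
```

```text
shares [-1.436  0.246  0.338] turn 0.0881 az now 116.7 tcp [0.4344 0.1327 0.2545]
```

```bash
python3 -m creep '[[[-0.25,0,0,0.02,-1],[-0.5,0.05,0,0.04,-1],[-0.75,0.1,0,0.06,0],[-1,0.2,0,0.08,0],[-1,0.246,0.1,0.088,0],[-1,0.246,0.2,0.088,0],[-1,0.246,0.2,0.088,0]]]'
python3 - <<'E'
from h import *
to(.6506,-.1605,.14,85)
E
```

```text
time_s: 8.65
tcp_pos: [0.6004, -0.0632, 0.2024]
tool_rot: [0.737, 0.676, -0.002, -0.002]
force: [-0.3, 0.4, 0.3]
opening: 0.499
shares [-0.371  0.235  0.248] turn 0.0001 az now 85.03 tcp [ 0.6004 -0.0632  0.2024]
```

```bash
python3 -m creep '[[[-0.2,0.12,0.1,0,0],[-0.371,0.235,0.2,0,0],[-0.371,0.235,0.248,0,0],[-0.371,0.235,0.248,0,0],[-0.371,0.235,0.248,0,0]]]'
python3 - <<'E'
from h import *
d=snap('wrist','w2')
h=cv2.cvtColor(d['image'],cv2.COLOR_RGB2HSV)
m=cv2.inRange(h,(15,100,60),(32,255,255))
cs,_=cv2.findContours(m,0,2)
for c in cs:
    if cv2.contourArea(c)>200: print(cv2.boundingRect(c),cv2.contourArea(c),cv2.minAreaRect(c))
E
```

```text
time_s: 9.28
tcp_pos: [0.6528, -0.1586, 0.1443]
tool_rot: [0.736, 0.677, 0.001, 0.001]
force: [0.2, -0.1, 0.1]
opening: 0.496
(296, 175, 40, 100) 2235.0 ((315.5, 224.5), (99.0, 39.0), 90.0)
(609, 29, 31, 47) 1113.5 ((624.0, 52.0), (46.0, 30.0), 90.0)
(623, 0, 17, 25) 242.0 ((631.0, 12.0), (24.0, 16.0), 90.0)
```

View pics/w2.png

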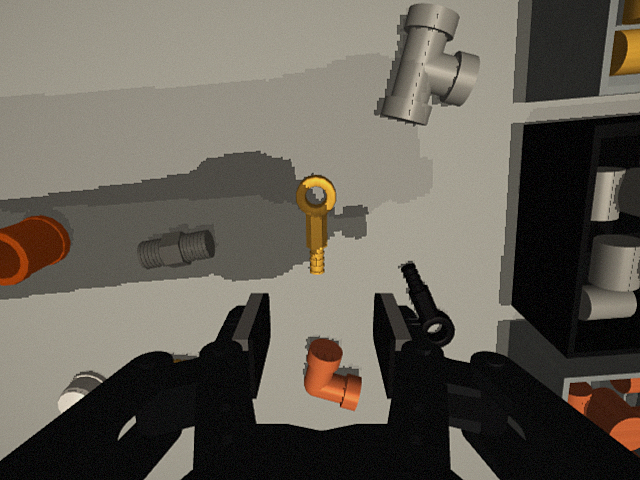

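The wrist view shows the brass banjo fitting with its eye at (316,195), neck at (317,230) and tail end at (317,273). The black look-alike is at (425,310).

```bash
python3 - <<'E'
from h import *
d=load('w2')
E=onz(d,316,196,.010);T=onz(d,317,272,.007);N=onz(d,317,230,.010)
K=onz(d,403,265,.007);EL=onz(d,335,345,.028)
print(E,T,np.linalg.norm(E-T),N);az=np.degrees(np.arctan2(*(T-E)[1::-1]));print('az',az)
u=(T-E)/np.linalg.norm(T-E);G=E+.027*u;print('G',G,'black',K,'elbow',EL)
to(G[0],G[1],.03,az+180)
E
```

```text
[ 0.65055194 -0.13475417  0.01      ] [ 0.64589618 -0.19623246  0.007     ] 0.061727269719847634 [ 0.64901469 -0.16084581  0.01      ]
az -94.33074631291045
G [ 0.64851547 -0.16164527  0.00868778] black [ 0.71420066 -0.19606136  0.007     ] elbow [ 0.65551637 -0.25020462  0.028     ]
shares [-0.013 -0.017  0.458] turn -0.0014 az now 85.16 tcp [ 0.6528 -0.1588  0.1444]
```

```bash
python3 -m creep '[[[-0.013,-0.017,0.15,0,0],[-0.013,-0.017,0.3,0,0],[-0.013,-0.017,0.45,0,0],[-0.013,-0.017,0.53,0,0],[-0.013,-0.017,0.56,0,0],[-0.013,-0.017,0.56,0,0],[-0.013,-0.017,0.56,0,0]]]'
python3 - <<'E'
from h import *
to(.6485,-.1616,.004,85.67)
E
```

```text
time_s: 10.2
tcp_pos: [0.6488, -0.1635, 0.0042]
tool_rot: [0.737, 0.676, 0.001, 0.001]
force: [0.9, 0.3, 0.4]
opening: 0.497
shares [ 0.008 -0.002  0.001] turn -0.0018 az now 85.02 tcp [ 0.6488 -0.1635  0.0042]
```

```bash
python3 -m creep '[[[0.006,0,0,0,0],[0.006,0,0,0,-1],[0.006,0,0,0,-1],[0.006,0,0,0,-1],[0.006,0,0,0,-1],[0.006,0,0,0,-1],[0.006,0,0,0,-1],[0.006,0,0,0,-1],[0.006,0,0,0,-1]]]' 40
python3 -m creep '[[[0,0,-0.1,0,-1],[0,0,-0.3,0,-1],[0,0,-0.5,0,-1],[0,0,-0.7,0,-1],[0,0,-0.9,0,-1],[0,0,-0.9,0,-1],[0,0,-0.9,0,-1]]]'
python3 - <<'E'
from h import *
snap('wrist','w3')
to(*box(0),.225,117)
E
```

```text
time_s: 11.32
tcp_pos: [0.6481, -0.1619, 0.0031]
tool_rot: [0.737, 0.676, 0.0, 0.0]
force: [-1.6, 0.1, 5.1]
opening: 0.164
time_s: 12.2
tcp_pos: [0.6468, -0.1621, 0.226]
tool_rot: [0.737, 0.676, -0.001, -0.001]
force: [-0.6, 1.0, -2.1]
opening: 0.162
shares [ 1.292 -0.636  0.004] turn -0.0888 az now 85.02 tcp [ 0.6464 -0.1621  0.2252]
```

View pics/w3.png

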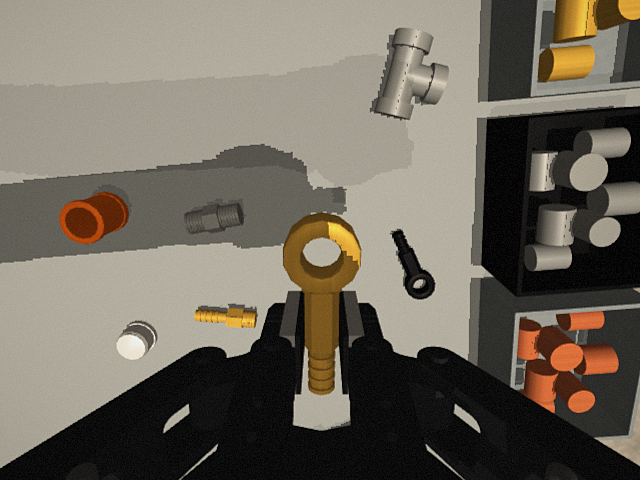

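```bash
python3 -m creep '[[[0.1,-0.2,0,-0.03,-1],[0.25,-0.4,0,-0.06,-1],[0.45,-0.6,0,-0.088,-1],[0.65,-0.72,0,-0.088,-1],[0.85,-0.74,0,-0.088,-1],[1,-0.72,0,-0.088,-1],[1,-0.72,0,-0.088,-1]]]'
python3 - <<'E'
from h import *
to(*box(-.008),.2,117)
E
```

```text
time_s: 13.12
tcp_pos: [0.489, 0.1059, 0.2263]
tool_rot: [0.522, 0.853, 0.0, -0.001]
force: [-0.4, -1.1, -0.7]
opening: 0.159
shares [0.192 0.187 0.105] turn 0.0002 az now 117.06 tcp [0.489  0.1059 0.2263]
```

```bash
python3 -m creep '[[[0.1,0.1,0.05,0,-1],[0.192,0.187,0.105,0,-1],[0.192,0.187,0.105,0,-1],[0.192,0.187,0.105,0,-1],[0.192,0.187,0.105,0,-1]]]'
python3 - <<'E'
from h import *
snap('side','s4');snap('scene','c4')
to(*box(-.008),.013,117)
E
```

```text
time_s: 13.75
tcp_pos: [0.5104, 0.1649, 0.2012]
tool_rot: [0.526, 0.851, -0.001, 0.0]
force: [-0.0, 0.7, -1.1]
opening: 0.16
shares [0.019 0.002 0.754] turn -0.0011 az now 116.6 tcp [0.5105 0.1654 0.2015]
```

View pics/s4.png

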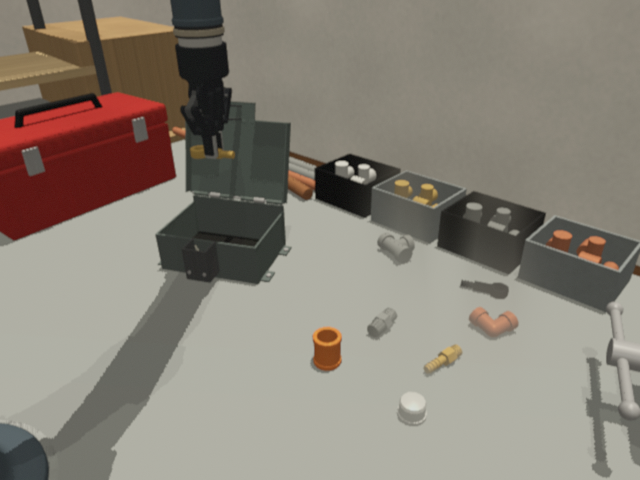

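View pics/c4.png

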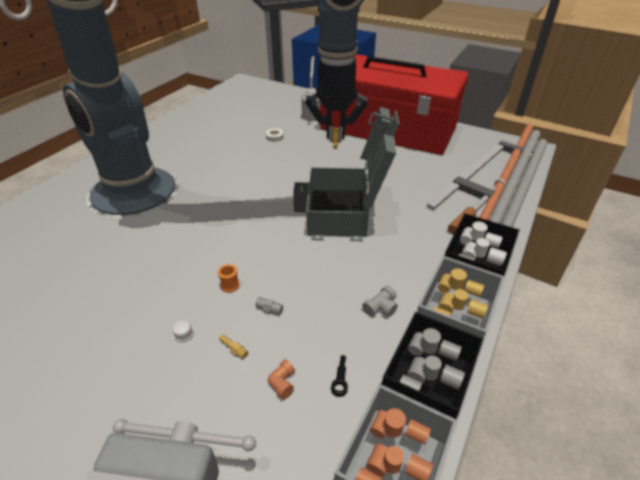

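The views show the fitting held level above the tub, at (213,153) in the side view, and clear of the lid. Lowering.

```bash
python3 -m creep '[[[0.019,0.002,0.15,0,-1],[0.019,0.002,0.3,0,-1],[0.019,0.002,0.45,0,-1],[0.019,0.002,0.56,0,-1],[0.019,0.002,0.64,0,-1],[0.019,0.002,0.69,0,-1],[0.019,0.002,0.73,0,-1],[0.019,0.002,0.75,0,-1],[0.019,0.002,0.75,0,-1],[0.019,0.002,0.75,0,-1]]]'
```

```text
time_s: 15.1
tcp_pos: [0.5091, 0.1713, 0.0143]
tool_rot: [0.525, 0.851, 0.0, 0.0]
force: [-0.2, 0.1, -1.8]
opening: 0.16
```

```bash
python3 -m creep '[[[0,0,0.01,0,-1],[0,0,0.01,0,-1],[0,0,0.01,0,-0.4],[0,0,0.01,0,-0.4],[0,0,0.01,0,-0.3],[0,0,0.01,0,-0.3],[0,0,0.01,0,-0.3]]]'
python3 -m creep '[[[0,0,-0.05,0,-0.3],[0,0,-0.15,0,-0.3],[0,0,-0.3,0,-0.3],[0,0,-0.5,0,-0.3],[0,0,-0.7,0,-0.3],[0,0,-0.95,0,-1],[0,0,-1,0,-1],[0,0,-1,0,-1]]]'
python3 - <<'E'
from h import *
snap('wrist','w5')
E
```

```text
time_s: 15.98
tcp_pos: [0.5087, 0.1711, 0.0113]
tool_rot: [0.525, 0.851, -0.0, 0.0]
force: [0.7, -0.3, 0.3]
opening: 0.348
time_s: 16.98
tcp_pos: [0.5087, 0.1712, 0.2623]
tool_rot: [0.525, 0.851, 0.001, 0.001]
force: [-0.8, -1.3, 0.1]
opening: 0.001
```

View pics/w5.png

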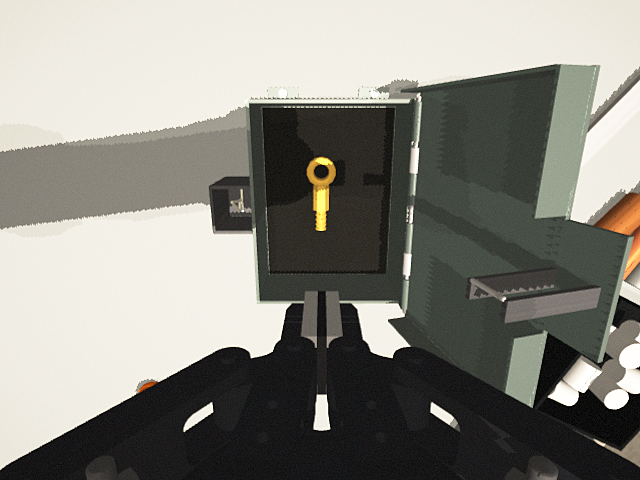

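The wrist view shows the banjo fitting lying free on the tub floor at (320,190). Next I go over the lid and behind it.

```bash
python3 -m creep '[[[0,0,-0.18,0,-1],[0,0.15,-0.25,0,-1],[0,0.3,-0.25,0,-1],[0,0.5,-0.25,0,-1],[0,0.68,-0.25,0,-1],[0,0.7,-0.25,0,-1],[0,0.7,-0.25,0,-1],[0,0.7,-0.25,0,-1]]]'
python3 - <<'E'
from h import *
snap('scene','c6');snap('side','s6')
to(*box(.165),.23,117)
E
```

```text
time_s: 18.02
tcp_pos: [0.664, 0.2493, 0.3236]
tool_rot: [0.525, 0.851, -0.001, -0.0]
force: [-0.3, -0.7, 1.4]
opening: 0.003
shares [-0.    -0.006  0.377] turn -0.0008 az now 116.7 tcp [0.6643 0.2492 0.3244]
```

View pics/c6.png

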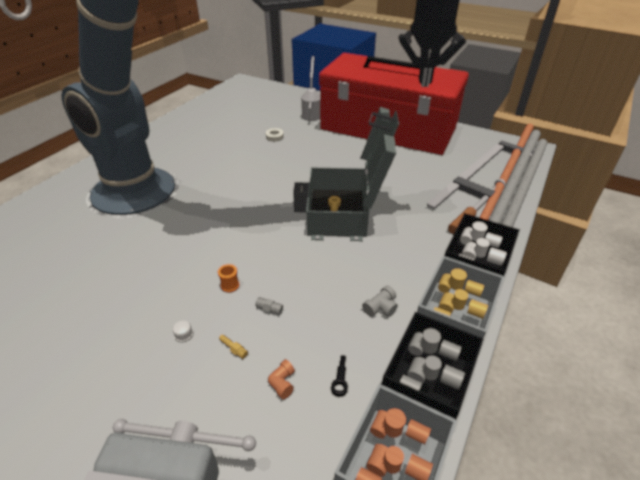

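View pics/s6.png

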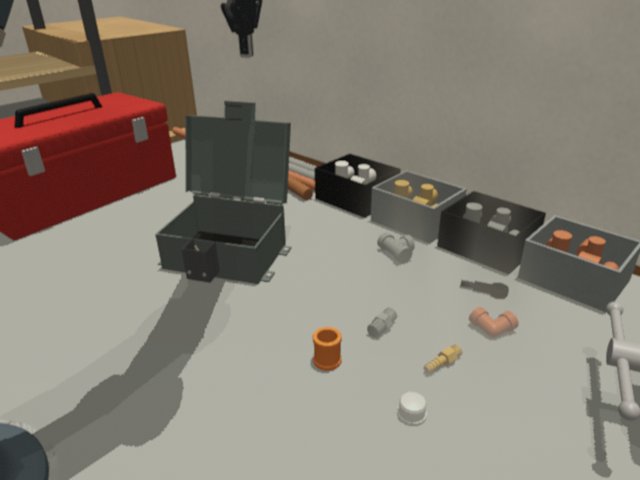

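```bash
python3 - <<'E'
from h import *
b=load('side0')
print('toolbox corner',onz(b,172,192,0), onz(b,10,240,0))
for th in list(range(106,0,-8))+[4,2,0]:
    t=np.radians(th); r=.150 if th>60 else .150+(60-th)/60*.022
    n=np.array([np.sin(t),np.cos(t)]);P=np.array([.07,.088])+r*np.array([-np.cos(t),np.sin(t)])+.003*n
    x,z=P[0]+.0145,P[1]
    print(th,'boxx %.4f z %.4f'%(x,z),'y %.3f z %.3f'%((x-.165)/.25,(.23-z)/.25))
E
```

```text
toolbox corner [0.61000816 0.5008959  0.        ] [0.26607817 0.54660571 0.        ]
106 boxx 0.1287 z 0.2314 y -0.145 z -0.005
98 boxx 0.1083 z 0.2361 y -0.227 z -0.024
90 boxx 0.0875 z 0.2380 y -0.310 z -0.032
82 boxx 0.0666 z 0.2370 y -0.394 z -0.028
74 boxx 0.0460 z 0.2330 y -0.476 z -0.012
66 boxx 0.0262 z 0.2263 y -0.555 z 0.015
58 boxx 0.0072 z 0.2174 y -0.631 z 0.050
50 boxx -0.0120 z 0.2076 y -0.708 z 0.089
42 boxx -0.0299 z 0.1950 y -0.779 z 0.140
34 boxx -0.0461 z 0.1797 y -0.844 z 0.201
26 boxx -0.0602 z 0.1619 y -0.901 z 0.272
18 boxx -0.0719 z 0.1420 y -0.948 z 0.352
10 boxx -0.0808 z 0.1202 y -0.983 z 0.439
2 boxx -0.0866 z 0.0970 y -1.006 z 0.532
4 boxx -0.0854 z 0.1029 y -1.002 z 0.508
2 boxx -0.0866 z 0.0970 y -1.006 z 0.532
0 boxx -0.0875 z 0.0910 y -1.010 z 0.556
```

Toolbox is clear. Descending behind the lid, then starting the push.

```bash
python3 -m creep '[[[0,0,0.15,0,-1],[0,-0.006,0.3,0,-1],[0,-0.006,0.377,0,-1],[0,-0.006,0.377,0,-1],[0,-0.006,0.377,0,-1]]]'
python3 - <<'E'
from h import *
to(*box(.165),.23,117)
E
```

```text
time_s: 18.75
tcp_pos: [0.6644, 0.2497, 0.2315]
tool_rot: [0.525, 0.851, 0.001, 0.001]
force: [-0.4, 0.4, -0.1]
opening: 0.004
shares [-0.002 -0.007  0.006] turn -0.0009 az now 116.69 tcp [0.6644 0.2497 0.2315]
```

```bash
python3 -m creep '[[[0,-0.08,0,0,-1],[0,-0.15,0,0,-1],[0,-0.19,-0.01,0,-1],[0,-0.23,-0.02,0,-1],[0,-0.27,-0.025,0,-1],[0,-0.31,-0.03,0,-1],[0,-0.35,-0.03,0,-1],[0,-0.39,-0.025,0,-1],[0,-0.39,-0.025,0,-1]]]'
python3 - <<'E'
from h import *
snap('scene','c7')
snap('side','s7')
to(*box(.165),.23,117)
E
```

```text
time_s: 19.88
tcp_pos: [0.5756, 0.2045, 0.2355]
tool_rot: [0.525, 0.851, -0.001, -0.0]
force: [3.4, 2.3, 2.4]
opening: 0.002
shares [-0.     0.388  0.022] turn -0.0009 az now 116.69 tcp [0.5763 0.2049 0.2355]
```

View pics/c7.png

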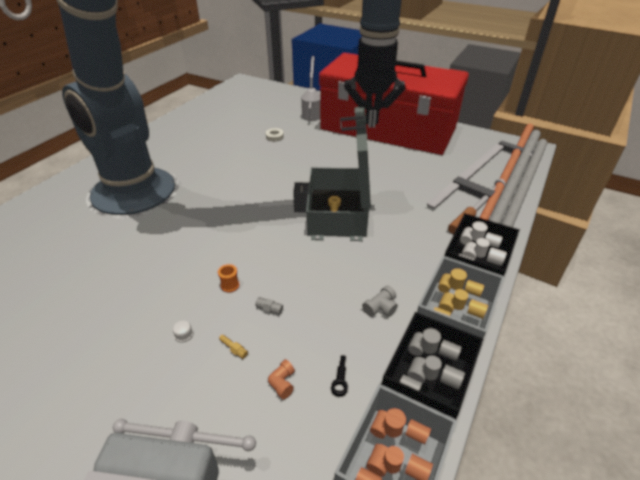

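View pics/s7.png

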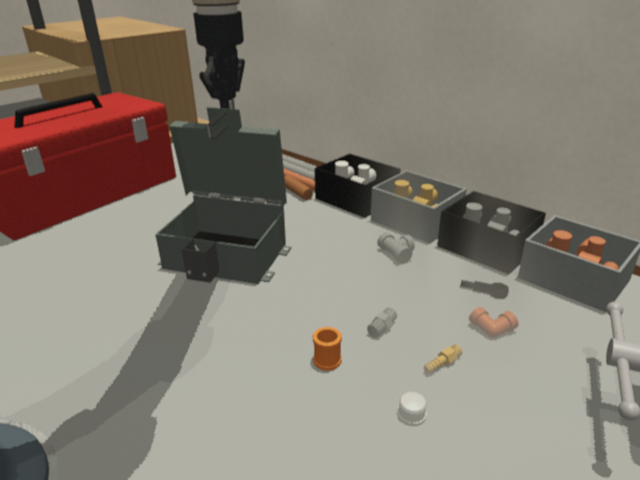

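The views show the fingertips bearing on the back of the tab, with the lid now just past upright. I continue round the arc.

```bash
python3 -m creep '[[[0,-0.045,0.006,0,-1],[0,-0.088,0.013,0,-1],[0,-0.128,0.027,0,-1],[0,-0.167,0.04,0,-1],[0,-0.205,0.057,0,-1],[0,-0.243,0.075,0,-1],[0,-0.282,0.095,0,-1],[0,-0.32,0.114,0,-1],[0,-0.356,0.14,0,-1],[0,-0.391,0.165,0,-1],[0,-0.424,0.195,0,-1],[0,-0.456,0.226,0,-1],[0,-0.456,0.226,0,-1]]]'
python3 - <<'E'
from h import *
snap('side','s8')
to(*box(.165),.23,117)
E
```

```text
time_s: 21.6
tcp_pos: [0.4739, 0.1539, 0.1788]
tool_rot: [0.525, 0.851, -0.0, -0.0]
force: [2.9, 2.1, 2.8]
opening: 0.001
shares [-0.002  0.844 -0.204] turn -0.0008 az now 116.71 tcp [0.4742 0.1541 0.1791]
```

View pics/s8.png

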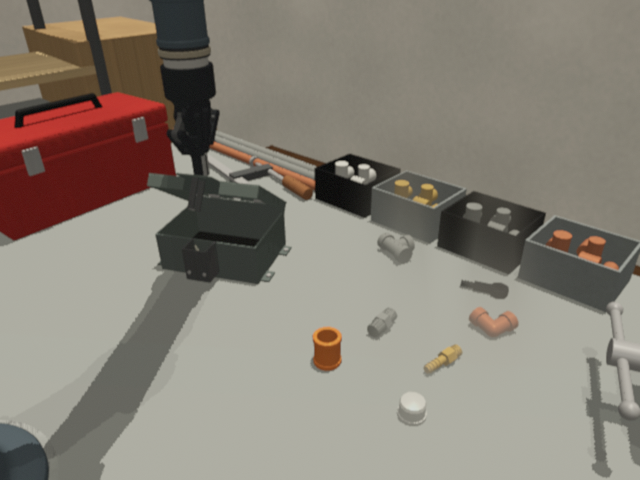

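```bash
python3 -m creep '[[[0,-0.03,0.034,0,-1],[0,-0.057,0.068,0,-1],[0,-0.08,0.108,0,-1],[0,-0.104,0.148,0,-1],[0,-0.122,0.19,0,-1],[0,-0.139,0.235,0,-1],[0,-0.15,0.27,0,-1],[0,-0.16,0.304,0,-1],[0,-0.163,0.304,0,-1],[0,-0.163,0.304,0,-1]]]'
python3 - <<'E'
from h import *
snap('side','s9')
to(*box(-.088),.091,117)
E
```

```text
time_s: 22.9
tcp_pos: [0.4386, 0.1361, 0.1037]
tool_rot: [0.525, 0.851, 0.0, 0.0]
force: [4.0, 2.1, 5.6]
opening: -0.004
shares [-0.007 -0.008  0.051] turn -0.0008 az now 116.71 tcp [0.4386 0.1361 0.1037]
```

View pics/s9.png

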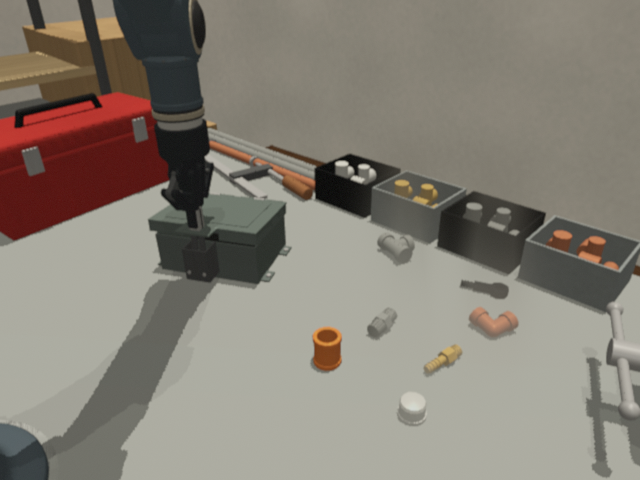

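The side view shows the lid almost down and the fingers on the tab at (200,230). Now I press in, feeling for the stop.

```bash
python3 -m creep '[[[0,-0.005,0.03,0,-1],[0,-0.008,0.05,0,-1],[0,-0.008,0.05,0,-1]]]'|egrep 'tcp|force'
for i in 1 2; do python3 -m creep '[[[0,0,0.006,0,-1],[0,0,0.006,0,-1]]]'|egrep 'tcp|force';done
```

```text
tcp_pos: [0.4365, 0.1349, 0.0909]
force: [3.4, 2.3, 5.3]
tcp_pos: [0.4365, 0.1349, 0.0895]
force: [3.2, 2.1, 4.9]
tcp_pos: [0.4365, 0.1349, 0.088]
force: [3.7, 1.7, 4.6]
```

```bash
for i in 1 2; do python3 -m creep '[[[0,0,0.004,0,-1],[0,0,0.004,0,-1]]]'|egrep 'tcp|force';done
```

```text
tcp_pos: [0.4365, 0.1349, 0.0871]
force: [2.1, 1.5, 5.4]
tcp_pos: [0.4365, 0.1349, 0.0861]
force: [2.8, 1.8, 5.5]
```

```bash
python3 -m creep '[[[0,0,0.004,0,-1],[0,0,0.004,0,-1]]]'|egrep 'tcp|force'
```

```text
tcp_pos: [0.4364, 0.1348, 0.085]
force: [3.1, 1.3, 4.8]
```

```bash
for i in 1 2; do python3 -m creep '[[[0,0,0.004,0,-1],[0,0,0.004,0,-1]]]'|egrep 'tcp|force';done
```

```text
tcp_pos: [0.4365, 0.1349, 0.084]
force: [2.4, 1.3, 6.1]
tcp_pos: [0.4365, 0.1349, 0.0831]
force: [2.4, 2.1, 5.9]
```

```bash
python3 -m creep '[[[0,0,0.004,0,-1],[0,0,0.004,0,-1]]]'|egrep 'tcp|force'
```

```text
tcp_pos: [0.4366, 0.1349, 0.0825]
force: [1.5, 0.8, 9.9]
```

```bash
python3 -m creep '[[[0,0,0.004,0,-1],[0,0,0.004,0,-1]]]'|egrep 'tcp|force'
```

```text
tcp_pos: [0.4367, 0.135, 0.0821]
force: [-0.7, 0.5, 16.9]
```

At the stop with 17 N. I release slowly and watch whether the lid stays down.

```bash
python3 -m creep '[[[0,0,-0.012,0,-1],[0,0,-0.024,0,-1],[0,0,-0.04,0,-1],[0,0,-0.055,0,-1],[0,0,-0.065,0,-1],[0,0,-0.065,0,-1],[0,0,-0.065,0,-1]]]'|egrep 'tcp|force'
```

```text
tcp_pos: [0.436, 0.1345, 0.0967]
force: [-0.3, -0.4, 0.7]
```

Force is gone at z 0.097, so the lid is no longer pushing back. I lift clear.

```bash
python3 -m creep '[[[0,0,-0.05,0,-1],[0,0,-0.15,0,-1],[0,0,-0.3,0,-1],[0,0,-0.5,0,-1],[0,0,-0.7,0,-1],[0,0,-0.7,0,-1],[0,0,-0.7,0,-1],[0,0,-0.7,0,-1],[0,0,-0.7,0,-1],[0,0,-0.7,0,-1]]]'
python3 - <<'E'
from h import *
d=snap('side','s10');snap('scene','c10')
a=cv2.imread('pics/side0.png').astype(int)[185:290,140:300];b=cv2.imread('pics/s10.png').astype(int)[185:290,140:300]
print('box region mean diff',abs(a-b).mean())
E
```

```text
time_s: 27.7
tcp_pos: [0.4362, 0.1348, 0.2714]
tool_rot: [0.525, 0.851, -0.0, -0.001]
force: [-0.4, -0.3, -0.1]
opening: 0.001
box region mean diff 4.522738095238095
```

View pics/s10.png

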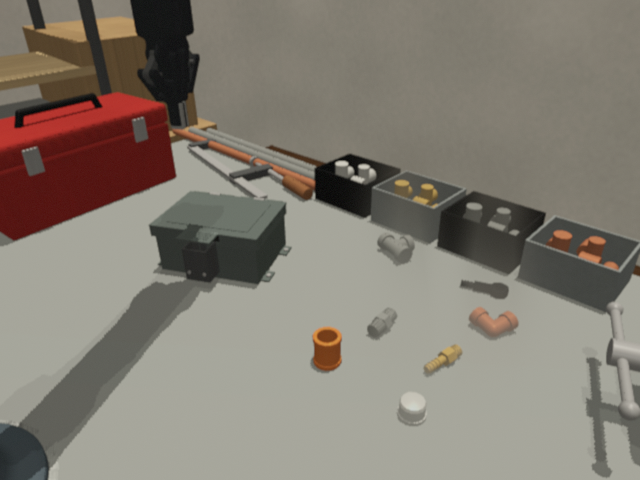

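View pics/c10.png

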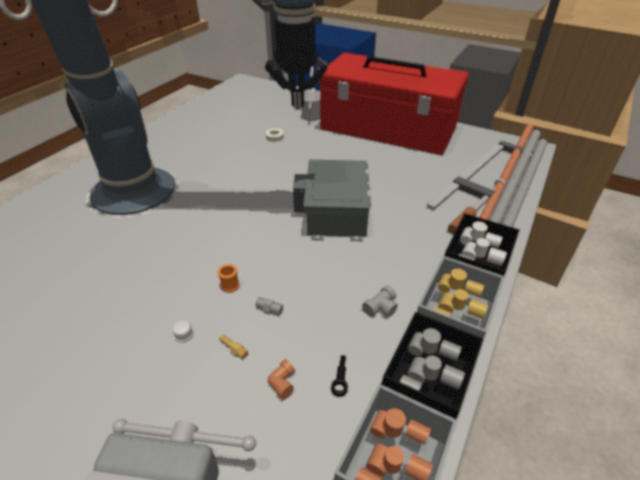

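The views show the lid shut by itself, the tool clear of it, and the bystanders where they were. Handing in.

```bash
python3 - <<'E'
from cell import ctrl
print(ctrl.sign_off())
E
```

```text
the job is handed in; nothing more can be done
None
```

The brass banjo fitting is in the parts box, the lid is shut on its catch, and I handed the job in at about 28 s of the 72 s allowed. No verdict came back.

- **Opening:** I pressed the tab in small steps until the force climbed from about 5 N to 23 N at the stop. That reading was a little further into the stop than needed, but under the 30 N limit. The lid swung open when I let go.
- **Placing:** I gripped the fitting by its neck, lowered it to the tub floor and let go. The wrist picture showed it lying loose on the floor, well away from the walls.
- **Closing:** I pushed the lid over from behind and pressed the tab to the stop, with the vertical force reaching 17 N. On release the force fell to about zero.
- **Last checks:** The final pictures show the lid shut with the tool clear of it. By eye, the other fittings and the black look-alike are where they started. A rough before-and-after comparison of the box area showed a small difference, probably from the arm's shadow; I didn't look into it. I did not measure the lid angle. No check failed.

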